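# Stamp the top loyalty card of the pile

## Robot

A 7-joint arm with a two-finger parallel gripper is mounted at the origin on the work surface. World frame = base frame: x ahead of the robot, y to its left, z up, the work surface at z = 0. Lengths are in m, angles in rad, forces in N, time in s.
With the tool pointing down it reaches from about 0.4 to 0.875 m from the base axis. Payload 19.3 kg.
Tool frame: the origin (TCP) lies on the centre line of the jaws, within the pads' length; the fingertips stand 25 mm ahead of it and the grasp point (between the pads) lies 6 mm ahead of it (tips_ahead is the distance from the TCP to the fingertips, in m); z points along the fingers, y is the direction in which the jaws open and shut (so a half turn about z gives the same grasp; the last joint's range is limited). The gripper opens to 85 mm and grips with 20 to 120 N. Pads are 22 mm wide; open, the fingers measure 114 mm over their backs; the gripper's body (76 mm by 85 mm) begins 54 mm behind the grasp point. The pads swing forward as they close: fully open they stand 13 mm farther back than shut.
Start: joints at [1.208, 0.521, -0.036, 1.599, 0.021, 1.021, -0.113], TCP at [0.18, -0.598, 0.256] pointing down, gripper open.
Joint ranges: [-2.91, 2.91], [-0.3, 2.13], [-1.5, 1.42], [0.17, 2.43], [-1.26, 4.41], [0.16, 1.93], [-2.52, 2.52]. Speed limits (rad/s): [1.89, 1.89, 2.39, 2.39, 3.01, 3.01, 3.01].

## Interface

Orientations are given as [roll, pitch, yaw] about the fixed x, y, z axes, in that order (R = Rz(yaw) Ry(pitch) Rx(roll)).
In Python, from workcell import observe, grab_frame, job_done, outline_of, tips_ahead gives the robot as it stands. The module is installed in compiled form; this text tells all that it offers.
- The arm moves only by the tool move_arm, never from a script. Its argument "motion" is a list of rows, each a list of 2 entries, a list of its own where there are three numbers: the shift along the world's x, y, z in mm, then the turn, a rotation vector about the world's x, y, z in rad. A call has 1 to 12 rows; each row is the pose to reach, as a shift and turn from the pose commanded when the call began; what a row does not reach only later rows make up. A row lasts 1/8 s, in which the tool goes at most 62.5 mm and 10.7 degrees, less where a joint would pass 70% of its speed; a pose out of reach is approached as far as the arm can. A call with a gripper value outside its range is refused whole. "jaw" is the finger opening in mm, from 0 to 85.4, set as the call begins (left out, the last holds). The fingers move at their own pace and stop on an object; "grip_force" is the grip in N (left out, the last holds). Time passes only in rows, so rows that repeat a pose let the fingers close. It gives the time, the measured TCP pose, the force and the opening at its end, in the units of the state.
- observe(): the state, without advancing time (a new reading comes with each control period).
- grab_frame(name): name is "scene" or "top" or "wrist"; returns a dict with "frame" (480x640x3 uint8, red, green, blue), "fx", "fy", "cx", "cy" (pixels), "T" (4x4, takes a point from camera to world coordinates); the wrist camera has in their place "mount" (4x4, takes a point from camera to tool coordinates, whose origin is the TCP and whose axes are the flange's). Camera axes: x right, y down, z forward; pixel columns grow to the right and rows downward; lengths in m; the calibration is good to about 2 mm. A picture is of the moment at which its call begins: read the wrist's pose just before it. There is no depth.
- job_done(): hands the job in, once; it reports no verdict.
Trained networks look in the newest picture that a camera, given by its name, has taken for a name from the list of things; names that differ only in an ending like _2 or _b are one class to them, and where a whole thing is asked for, a point or a joint stands for the part that bears it (a point fixed in the world has none). Each returns a list of dicts, best first, with "score" (0 to 1); they miss things now and then, are a little off and sometimes report something else, mostly with a low value. They report only what shows in the picture. A call takes as long as a camera call. They do not tell look-alikes from the thing itself.
- outline_of(label, camera): "pixels" (480x640 bool, what is visible of it) and "pixel" ([column, row] in pixels, amid what is visible of it).
The state is a dict: "clock": time; "qpos": joint angles; "qd": joint speeds; "joint_efforts": joint torques, N m; "position": TCP position; "tool_rot": TCP orientation; "force": force on the tool from outside, world axes, zero at the start; "moment": the same for the moment, N m; "grip_width": finger opening in m.
Only numpy, scipy, OpenCV 4.12 (cv2) and the standard library are available. Lean on these libraries where they do the work, as an engineer would, in place of code of your own. Each camera call takes 0.05 s, during which the arm holds its last target.

## Task

Take the hand stamp out of its metal tray and stand it squarely over the empty printed frame of the top card in the wooden card holder. Press it firmly through the soft spring travel and the first stop, where the die meets the card, until it is fully down on its second, hard stop; hold it there for half a second without leaning on it harder than that needs, then let the handle come all the way up. Stand the stamp upright in its tray again, let go of it, and leave the cups and bar tools around it alone.

Things in the scene. Friction and masses are not known exactly. Their poses are not given: they have to be found in the camera images.
- stamp_grip (a point): Grip point mid-handle of the stamp: a black self-inking hand stamp, upright, 100 mm tall, 46 mm long (its x), 36 mm wide (its y) at the foot, 140 to 220 g. The black handle cap is a straight-sided block 46 x 34 x 54 mm; this point is 78 mm above the underside of the foot, 22 mm below the cap's top, and moves with the cap. Grip across the 34 mm. z up. Turned by half a turn it prints the same.
- stamp_die: Rubber printing die, 28 x 20 mm, on the stamp's axis inside its grey foot (a ring 46 x 36 x 6 mm), axes as the stamp's; origin mid printing face, 18 mm above the foot's underside until the cap is pushed. Push with the foot standing: soft spring 1.5 to 4 N over 18 mm; die meets card (first stop, 7 N); its cushion gives 3 mm more, to 10.5 N; then a hard stop, steep. Stop pushing at 12 to 18 N.
- holder: Open wooden card holder, fixed: base 104 x 70 x 5 mm, origin on the counter below the cards' middle, x along the cards; 26 mm high wall along its +y side, 26 mm stop at its +x end. In it a firm pile of paper cards 90 x 55 mm. The pile's top is anywhere from 8 to 20 mm above the counter, not measured: feel for it. More than 25 N on holder or pile spoils the print.
- frame_centre (a point): Point 5 mm above the counter straight below the centre of the empty frame printed on the top card: a thin dark rectangle 38 mm (x, along the card) by 30 mm (y), centred 17 mm from the card's middle towards the holder's -x end. The card's other half carries six small printed cup marks. Axes as those of the holder.
- tray: The stamp's tray: shallow metal tray fixed on the bar, outside 104 (x) x 88 (y) mm, rim 10 mm high, walls and floor 3 mm thick; origin in the middle of its underside, on the counter. The stamp stands in it at the start, turned by up to 0.5 rad.
- espresso_cup: Bystander: small white cup with a handle, 62 mm wide, 56 mm tall; origin under its centre.
- mug: Bystander: white mug, 82 mm wide, 90 mm tall; origin under its centre.
- spoon: Bystander: steel spoon lying flat, 130 mm long along its x axis; origin near its middle.
- tamper: Bystander: tamper standing on its 57 mm steel base, dark wooden handle, 90 mm tall; origin under its centre.
- milk_jug: Bystander: steel milk jug with a handle, 88 mm wide, 104 mm tall; origin under its centre.
- portafilter: Bystander: steel portafilter standing on its 72 mm basket, with a black handle reaching 185 mm from the basket's centre along its -x axis; origin under the basket.
- sugar_jar: Bystander: closed glass jar with a steel lid, 68 mm wide, 110 mm tall; origin under its centre.
Things that resemble listed ones, but are neither listed nor needed, are in the scene too. What is shaped like the part that bears stamp_grip but green or yellow is not meant.

How it is judged:
On the way, in this order (a step that is already met when the one before it is completed fails the run):
1. the stamp is pressed down through the first stop to the second, so that the die bears on the card with at least 5.3 N, squarely inside the empty frame (within 4.5 mm each way and 0.17 rad), for 0.3 s (contact force between stamp_die and holder above 5.3 N and x of stamp_die in the frame of frame_centre between -0.0045 and 0.0045 m and y of stamp_die in the frame of frame_centre between -0.0045 and 0.0045 m and angle between the x axis of stamp_die and the x axis of frame_centre, either way round below 0.17 rad), for 0.3 s.
2. the handle is let up and the stamp lifted off: the die is clear of the card, its face at least 40 mm above the counter (contact force between stamp_die and holder below 0.1 N and height (world z) of stamp_die above 0.04 m), for 0.05 s.
At the end, for the whole second after the job is handed in: The stamp stands upright (within 0.06 rad) and still on the floor of its tray with its handle up (grip point 78 to 83.5 mm above the tray's underside; 81 when standing on the floor), inside the rim, released (x of stamp_grip in the frame of tray between -0.05 and 0.05 m and y of stamp_grip in the frame of tray between -0.042 and 0.042 m and z of stamp_grip in the frame of tray between 0.078 and 0.0835 m and angle between stamp_grip's own z axis and vertical below 0.06 rad and linear speed of stamp_die below 0.01 m/s); the robot touches nothing.
It fails at once if the card holder or the cards in it are loaded with more than 25 N (contact force between holder and anything else above 25 N).
It fails at once if the die is printed anywhere but squarely inside the empty frame (off by more than 5 mm either way, or 0.19 rad) (contact force between stamp_die and anything else above 0.5 N and (x of stamp_die in the frame of frame_centre above 0.005 m or x of stamp_die in the frame of frame_centre below -0.005 m or y of stamp_die in the frame of frame_centre above 0.005 m or y of stamp_die in the frame of frame_centre below -0.005 m or angle between the x axis of stamp_die and the x axis of frame_centre, either way round above 0.19 rad)).
It fails at once if a bystander is moved by more than 20 mm (distance of any of espresso_cup, mug, spoon, tamper, milk_jug, portafilter, sugar_jar from where it was at the start of the episode above 0.02 m).
It also fails if it takes over 64 s, if anything falls off the work surface, if the arm or the gripper's body presses on something with over 40 N, if the wrist force passes 120 N, or if a joint passes its speed limit or range.

## Working session

There is one attempt and no reset: what is moved stays moved. The work goes in short steps, Python scripts to look and compute and a tool call to move; the robot and the scene stay as the last step left them, time stands still between calls to the robot, and variables do not carry over. Pictures are saved under pics/ and viewed, and the job is handed in when it is done.

Besides the shell and the picture viewer there is one more tool, called after "Request:" by a JSON object that holds its "op" and its "data". move_arm: Moves the arm, as the interface text tells. Its arguments: {"type":"object","properties":{"motion":{"type":"array"},"jaw":{"type":"number"},"grip_force":{"type":"number"}},"required":["motion"]}

```bash
ls; mkdir -p pics; cat > h.py <<'E'
import numpy as np, cv2
from workcell import *
def save(f,n): cv2.imwrite('pics/'+n,cv2.cvtColor(f,cv2.COLOR_RGB2BGR))
E
python3 - <<'E'
from h import *
import pickle
print(observe())
for c in ['scene','top','wrist']:
    g=grab_frame(c); save(g['frame'],c+'0.png'); pickle.dump(g,open(c+'0.pkl','wb'))
    print(c,g['fx'],g['fy'],g['cx'],g['cy'],g.get('T',g.get('mount')))
print(tips_ahead)
E
```

```text
pics
{'clock': 0.0, 'qpos': array([ 1.2077782 ,  0.52201416, -0.0363332 ,  1.59998032,  0.02117155,
        1.02108433, -0.1127828 ]), 'qd': array([-0.00107516,  0.00079994,  0.00090318, -0.00115236,  0.00089301,
        0.00208822,  0.00175913]), 'joint_efforts': array([ 1.24469418e-03, -9.27111840e+01,  1.98008761e+00, -3.69933128e+01,
        1.76617474e-02,  8.30262434e-03, -3.37183815e-05]), 'position': array([ 0.18030043, -0.59812144,  0.25573546]), 'tool_rot': array([-3.14049125e+00,  5.04574680e-05,  2.92815032e-01]), 'force': array([ 0.13514085,  0.08591888, -0.4171075 ]), 'moment': array([0.03555702, 0.00850826, 0.06201089]), 'grip_width': 0.08489761538976731}
scene 484.7692994412466 484.7692994412466 317.3685334718184 239.04073569379696 [[ 0.86895911  0.3895952  -0.30516495  1.0083497 ]
 [ 0.49484702 -0.67650609  0.54540437 -0.69811009]
 [ 0.00604097 -0.62494406 -0.78064616  1.06060296]
 [ 0.          0.          0.          1.        ]]
top 436.39025523064487 436.39025523064487 318.90958711268996 247.7415541273676 [[-0.02585961 -0.99466693  0.0998448   0.4963188 ]
 [-0.99962051  0.02667765  0.00686643 -0.01477856]
 [-0.00949344 -0.09962935 -0.99497933  1.35401662]
 [ 0.          0.          0.          1.        ]]
wrist 364.98138629546 364.98138629546 321.7608306130819 245.60913976057154 [[ 1.40899467e-03 -9.54036774e-01 -2.99686252e-01  7.53497908e-02]
 [ 9.99998928e-01  1.22511412e-03  8.01469013e-04  2.23845321e-04]
 [-3.97481054e-04 -2.99687060e-01  9.54037477e-01 -1.17293346e-01]
 [ 0.00000000e+00  0.00000000e+00  0.00000000e+00  1.00000000e+00]]
0.025
```

View pics/scene0.png

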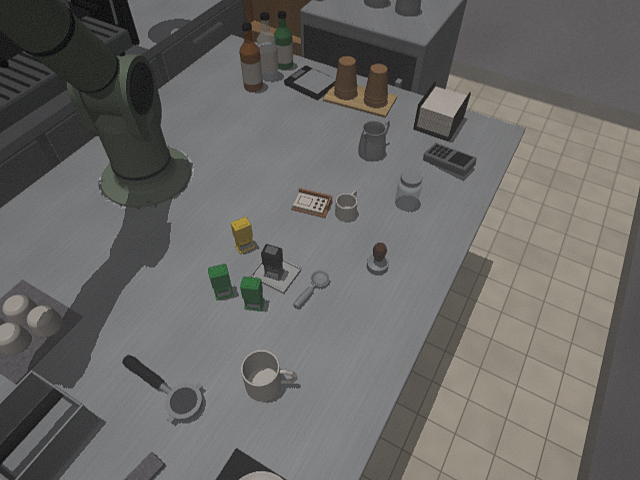

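View pics/top0.png

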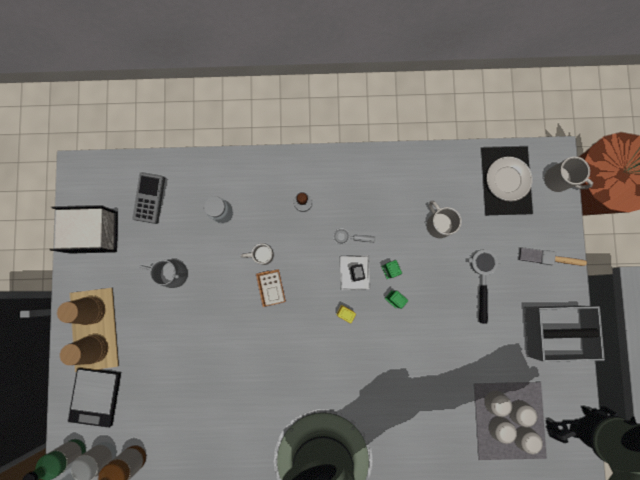

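View pics/wrist0.png

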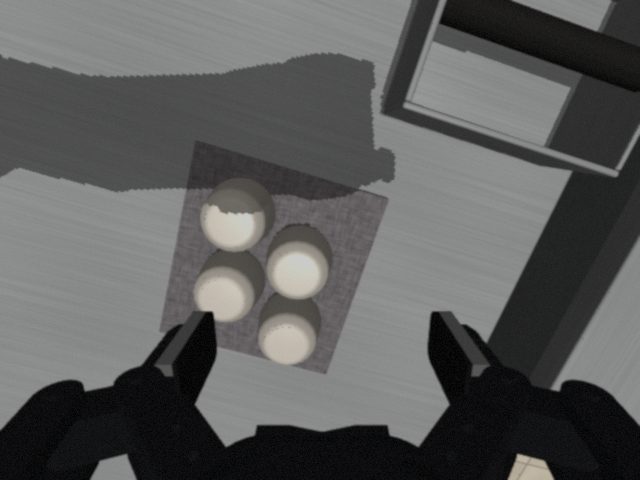

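The black stamp stands in the white metal tray (scene 272,260; top 357,270). The green ones (scene 220,280 and 252,292) and the yellow one (scene 242,235) are look-alikes standing on the bare counter. The card holder is at top 270,288, with its frame on the left part. I'll take enlarged crops to confirm this and get coarse positions.

```bash
cat >> h.py <<'E'
import pickle
from scipy.spatial.transform import Rotation as Ro
def ray(g,T,p):
    d=np.array([(p[0]-g['cx'])/g['fx'],(p[1]-g['cy'])/g['fy'],1.]); return T[:3,3],T[:3,:3]@d
def onz(g,T,p,z):
    o,d=ray(g,T,p); return o+d*(z-o[2])/d[2]
def proj(g,T,P):
    P=np.atleast_2d(P); c=(P-T[:3,3])@T[:3,:3]; return np.c_[g['fx']*c[:,0]/c[:,2]+g['cx'],g['fy']*c[:,1]/c[:,2]+g['cy']]
def wristT(g,s):
    W=np.eye(4); W[:3,:3]=Ro.from_euler('xyz',s['tool_rot']).as_matrix(); W[:3,3]=s['position']; return W@g['mount']
E
python3 - <<'E'
from h import *
t=pickle.load(open('top0.pkl','rb')); s=pickle.load(open('scene0.pkl','rb'))
a=cv2.resize(t['frame'][225:345,235:425],None,fx=4,fy=4,interpolation=cv2.INTER_CUBIC)
b=cv2.resize(s['frame'][170:320,200:360],None,fx=4,fy=4,interpolation=cv2.INTER_CUBIC)
save(a,'ctop.png');save(b,'cscene.png')
for n,p in dict(tray=(354.5,272),holder=(271,288)).items(): print(n,onz(t,t['T'],p,0.005))
for n in ['stamp_grip','holder','tray','stamp_die','espresso_cup','spoon','tamper','mug']:
    for c in ['top','scene']:
        print(n,c,[(np.round(r['pixel']),round(r['score'],2)) for r in outline_of(n,c)][:5])
E
```

```text
tray [ 0.55350173 -0.11336687  0.005     ]
holder [0.51100749 0.14535059 0.005     ]
stamp_grip top [(array([353., 270.]), 0.72), (array([391., 268.]), 0.66), (array([398., 299.]), 0.66), (array([345., 318.]), 0.47)]
stamp_grip scene [(array([221., 278.]), 0.87), (array([251., 291.]), 0.82), (array([273., 256.]), 0.67), (array([243., 230.]), 0.56)]
holder top [(array([268., 287.]), 0.62), (array([441., 219.]), 0.3)]
holder scene [(array([310., 203.]), 0.84), (array([348., 209.]), 0.67), (array([282., 274.]), 0.53), (array([312., 287.]), 0.34)]
tray top [(array([346., 272.]), 0.84)]
tray scene [(array([281., 276.]), 0.66)]
stamp_die top []
stamp_die scene [(array([244., 240.]), 0.57), (array([268., 273.]), 0.42)]
espresso_cup top []
espresso_cup scene [(array([348., 208.]), 0.57), (array([274., 257.]), 0.55)]
spoon top [(array([344., 237.]), 0.76)]
spoon scene [(array([311., 286.]), 0.9)]
tamper top [(array([301., 203.]), 0.85)]
tamper scene [(array([376., 262.]), 0.94)]
mug top [(array([441., 220.]), 0.82), (array([263., 251.]), 0.46)]
mug scene []
```

View pics/ctop.png

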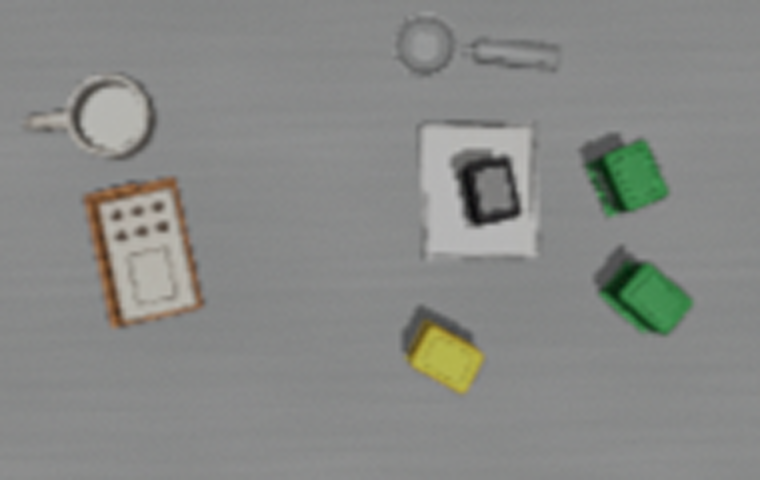

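View pics/cscene.png

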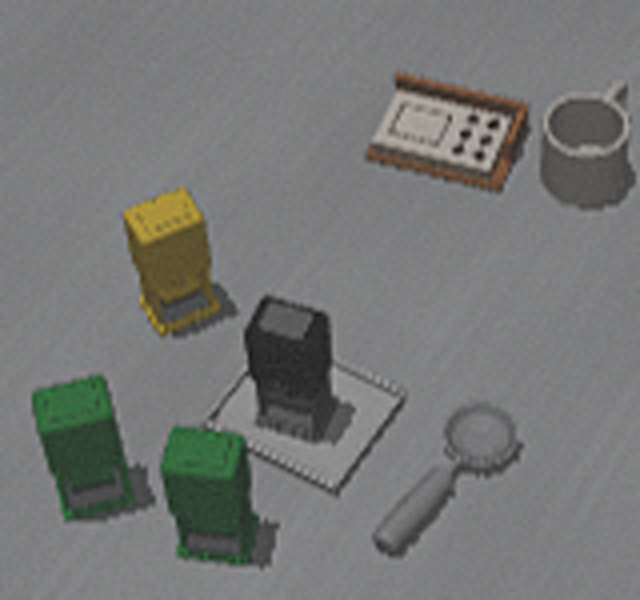

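Request:
{"op": "move_arm", "data": {"motion": [[[35, 48, 10], [0, 0, 0]], [[85, 110, 30], [0, 0, 0]], [[120, 170, 40], [0, 0, -0.03]], [[160, 220, 40], [0, 0, -0.05]], [[200, 270, 40], [0, 0, -0.07]], [[240, 330, 40], [0, 0, -0.09]], [[280, 380, 40], [0, 0, -0.09]], [[320, 440, 40], [0, 0, -0.09]], [[350, 478, 40], [0, 0, -0.09]], [[350, 478, 40], [0, 0, -0.09]], [[350, 478, 40], [0, 0, -0.09]], [[350, 478, 40], [0, 0, -0.09]]]}}

```text
clock: 2.45
position: [0.53, -0.1211, 0.2962]
tool_rot: [3.141, 0.0, 0.202]
force: [0.1, -0.2, -0.7]
grip_width: 0.0858
```

```bash
cat >> h.py <<'E'
def wrist(n):
    s=observe(); g=grab_frame('wrist'); g['Tw']=wristT(g,s); g['s']=s
    pickle.dump(g,open(n+'.pkl','wb')); save(g['frame'],n+'.png'); print(s['clock'],s['position'],s['tool_rot'],s['force'],s['grip_width']); return g
E
python3 -c "
from h import *
g=wrist('w1')"
```

```text
2.45 [ 0.52997427 -0.12106472  0.29621477] [3.14132468e+00 4.56525959e-04 2.02243420e-01] [ 0.1050755  -0.18071919 -0.67492454] 0.08577875546742922
```

View pics/w1.png

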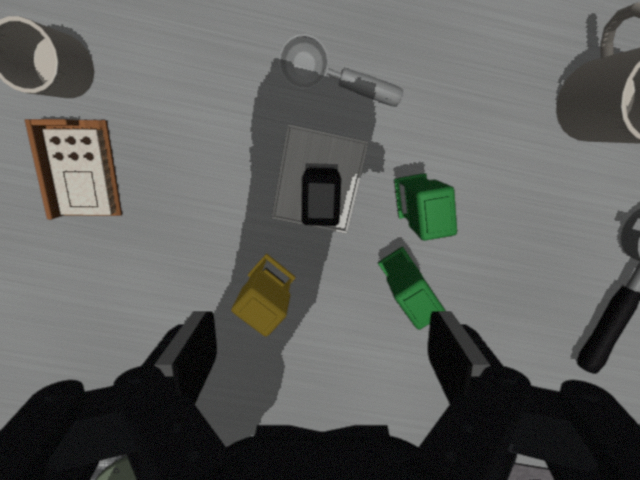

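The wrist view shows the black stamp at (321,195) in the tray, shadowed, the green ones at (430,205) and (412,290), yellow at (263,300), and the holder at (75,168) with its frame at (80,188). I'll view the holder from closer next.

Request:
{"op": "move_arm", "data": {"motion": [[[-15, 62, -10], [0, 0, -0.05]], [[-30, 124, -20], [0, 0, -0.1]], [[-45, 186, -30], [0, 0, -0.1]], [[-60, 240, -40], [0, 0, -0.1]], [[-60, 240, -40], [0, 0, -0.1]], [[-60, 240, -40], [0, 0, -0.1]], [[-60, 240, -40], [0, 0, -0.1]]]}}

```text
clock: 3.38
position: [0.4708, 0.118, 0.2565]
tool_rot: [3.141, -0.0, 0.1]
force: [-0.5, -0.2, 0.6]
grip_width: 0.0854
```

```bash
python3 -c "
from h import *
g=wrist('w2')
for n in ('w1','w2'):
    g=pickle.load(open(n+'.pkl','rb'))
    print(n,proj(g,g['Tw'],[[.5535,-.113,0],[.511,.145,.01]]))
"
```

```text
3.375 [0.47081214 0.11802947 0.25647107] [ 3.14120418e+00 -3.66144566e-04  1.00208657e-01] [-0.46386538 -0.21405795  0.63290637] 0.08535188169502225
w1 [[318.3393621  178.20006913]
 [ 77.89101353 169.55864563]]
w2 [[561.21576961 148.63239278]
 [297.64551404 166.14110091]]
```

View pics/w2.png

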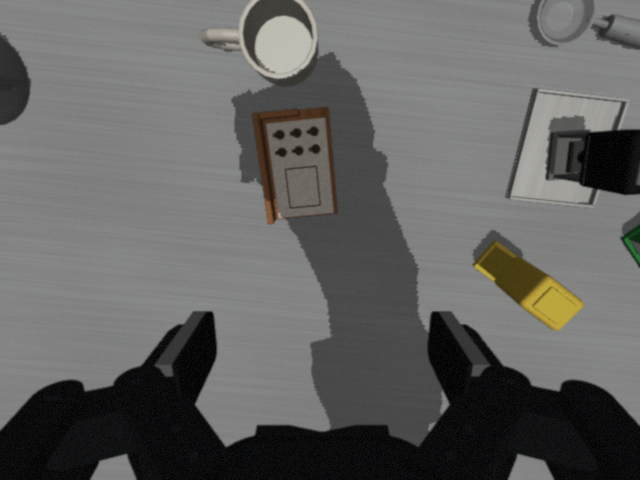

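```bash
python3 -c "
from h import *
def crop(n,x0,y0,w,h,k,o):
    g=pickle.load(open(n+'.pkl','rb')); c=g['frame'][y0:y0+h,x0:x0+w]; c=cv2.convertScaleAbs(c,alpha=1.5)
    c=cv2.resize(c,None,fx=k,fy=k,interpolation=cv2.INTER_CUBIC)
    for i in range(0,w,10): cv2.putText(c,str(x0+i),(i*k,8),0,.3,(255,0,0)); cv2.line(c,(i*k,0),(i*k,4),(255,0,0))
    for i in range(0,h,10): cv2.putText(c,str(y0+i),(0,i*k+4),0,.3,(255,0,0))
    save(c,o)
crop('w2',245,100,100,125,5,'a.png')
crop('w1',20,110,110,115,5,'b.png')
crop('w1',265,115,120,120,5,'c.png')
crop('w2',500,80,140,130,5,'d.png')
"
```

```text
(no output)
```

View pics/a.png

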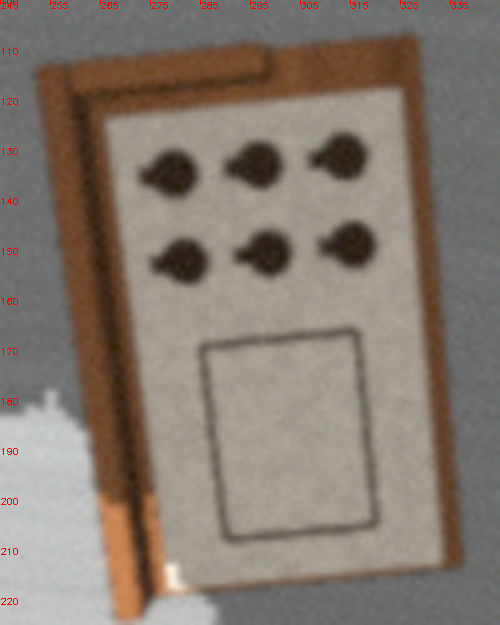

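View pics/b.png

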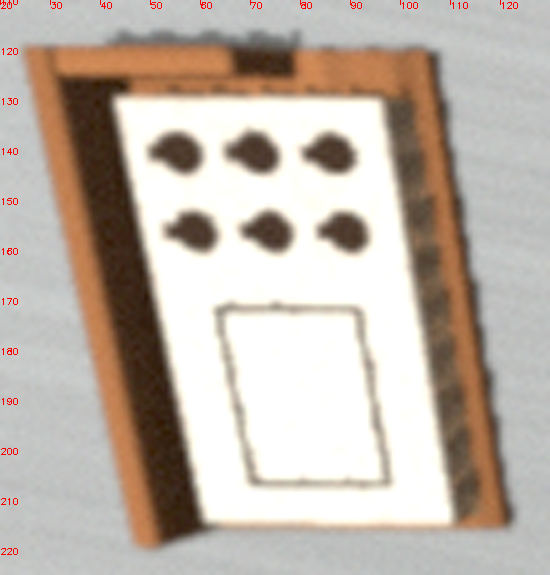

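View pics/c.png

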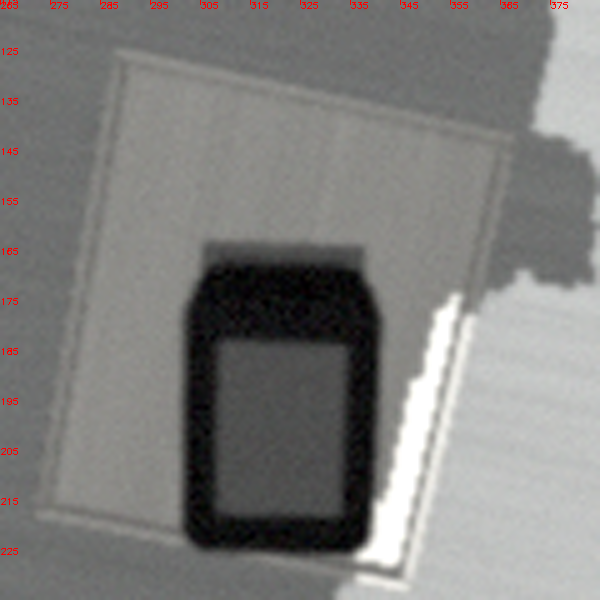

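View pics/d.png

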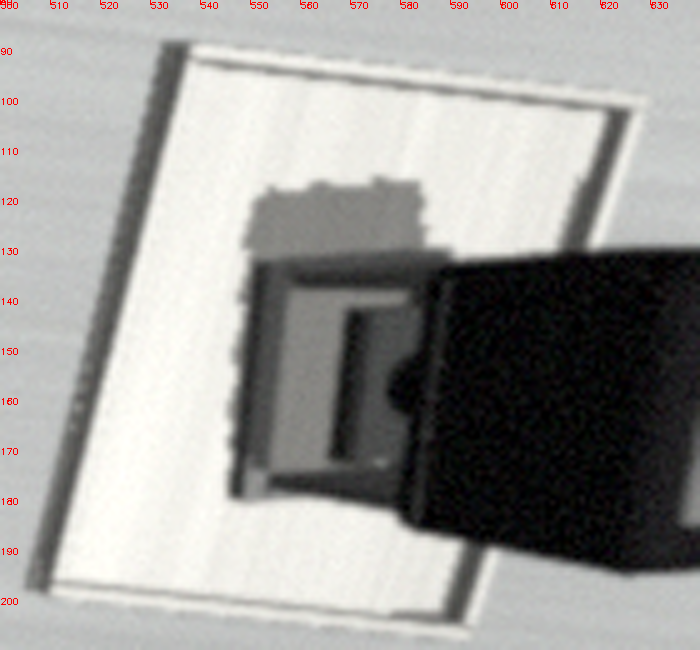

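```bash
cat >> h.py <<'E'
def tri(obs):
    A=np.zeros((3,3));b=np.zeros(3)
    for g,p in obs:
        o,d=ray(g,g['Tw'],p); d/=np.linalg.norm(d); M=np.eye(3)-np.outer(d,d); A+=M;b+=M@o
    x=np.linalg.solve(A,b); 
    return x,[np.round(proj(g,g['Tw'],x)[0]-p,1) for g,p in obs]
E
python3 -c "
from h import *
w1=pickle.load(open('w1.pkl','rb'));w2=pickle.load(open('w2.pkl','rb'))
a=np.array([(201,346),(357,331),(376,523),(229,541)])/5+[245,100]-.4
b=np.array([(219,309),(359,309),(389,484),(253,483)])/5+[20,110]-.4
P=[]
for p,q in zip(a,b):
    x,r=tri([(w2,p),(w1,q)]); P.append(x); print(x.round(4),r)
P=np.array(P); print('mean',P.mean(0))
for n,g,c in (('w2',w2,a),('w1',w1,b)):
    for z in (.008,.014,.02):
        Q=np.array([onz(g,g['Tw'],p,z) for p in c]); m=Q.mean(0); 
        xs=((Q[0]-Q[3])+(Q[1]-Q[2]))/2; ys=((Q[0]-Q[1])+(Q[3]-Q[2]))/2
        print(n,z,m.round(4),np.linalg.norm(xs),np.linalg.norm(ys),np.arctan2(xs[1],xs[0]),np.arctan2(-ys[0],ys[1]))
lab=np.array([(215,340),(347,340),(345,517),(217,517)])/5+[265,115]-.4
Q=np.array([onz(w1,w1['Tw'],p,.103) for p in lab]); print('label',Q.round(4),Q.mean(0))
for n,g,c in (('w1',w1,np.array([(120,52),(513,135),(410,587),(38,514)])/5+[265,115]-.4),('w2',w2,np.array([(165,42),(645,100),(468,634),(28,590)])/5+[500,80]-.4)):
    Q=np.array([onz(g,g['Tw'],p,.01) for p in c]); m=Q.mean(0)
    xs=((Q[0]-Q[3])+(Q[1]-Q[2]))/2; ys=((Q[0]-Q[1])+(Q[3]-Q[2]))/2
    print('tray',n,Q.round(4),m.round(4),np.linalg.norm(xs),np.linalg.norm(ys),np.arctan2(xs[1],xs[0]),np.arctan2(-ys[0],ys[1]))
"
```

```text
[0.5075 0.1567 0.0157] [array([0. , 0.3]), array([-0.1, -0.3])]
[0.5135 0.1271 0.016 ] [array([0. , 0.2]), array([-0. , -0.2])]
[0.4765 0.1197 0.0165] [array([0.1, 0.4]), array([-0. , -0.4])]
[0.4706 0.1484 0.0174] [array([0., 0.]), array([-0., -0.])]
mean [0.49203057 0.13799145 0.01640069]
w2 0.008 [0.491  0.1383 0.008 ] 0.0388173255466076 0.03051094223945841 0.20728074230485474 0.20993096698170066
w2 0.014 [0.4919 0.1381 0.014 ] 0.03818061468384742 0.030010478900386144 0.20728074230485488 0.20993096698169944
w2 0.02 [0.4928 0.1379 0.02  ] 0.03754390382108729 0.02951001556131389 0.20728074230485433 0.209930966981702
w1 0.008 [0.4894 0.1431 0.008 ] 0.03871971606986251 0.030591433369100907 0.1889033797120938 0.1998067165910884
w1 0.014 [0.4911 0.1394 0.014 ] 0.038146760022075434 0.030138755804841967 0.18890337971209342 0.19980671659108978
w1 0.02 [0.4928 0.1357 0.02  ] 0.03757380397428831 0.02968607824058306 0.1889033797120944 0.19980671659108915
label [[ 0.5606 -0.1031  0.103 ]
 [ 0.5651 -0.125   0.103 ]
 [ 0.5351 -0.1312  0.103 ]
 [ 0.5306 -0.1093  0.103 ]] [ 0.54785294 -0.11716582  0.103     ]
tray w1 [[ 0.6026 -0.0712  0.01  ]
 [ 0.603  -0.156   0.01  ]
 [ 0.5014 -0.1567  0.01  ]
 [ 0.5011 -0.0705  0.01  ]] [ 0.552  -0.1136  0.01  ] 0.10154635559029414 0.08552466118924204 -0.00029689248489636876 0.0041664025940126815
tray w2 [[ 0.6033 -0.0644  0.01  ]
 [ 0.6026 -0.1559  0.01  ]
 [ 0.5015 -0.1556  0.01  ]
 [ 0.5012 -0.0648  0.01  ]] [ 0.5521 -0.1102  0.01  ] 0.10157541392202245 0.09115451865969917 0.0007328919947977141 -0.002287868025722849
```

Request:
{"op": "move_arm", "data": {"motion": [[[15, -60, 0], [0, 0, 0.05]], [[30, -120, -10], [0, 0, 0.1]], [[45, -180, -30], [0, 0, 0.1]], [[62, -235, -50], [0, 0, 0.1]], [[62, -235, -56], [0, 0, 0.1]], [[62, -235, -56], [0, 0, 0.1]], [[62, -235, -56], [0, 0, 0.1]], [[62, -235, -56], [0, 0, 0.1]]]}}

```text
clock: 4.42
position: [0.5326, -0.1147, 0.2009]
tool_rot: [3.141, -0.001, 0.204]
force: [0.4, 0.6, 0.9]
grip_width: 0.0852
```

```bash
cat >> h.py <<'E'
def crop(n,x0,y0,w,h,k,o):
    g=pickle.load(open(n+'.pkl','rb')); c=g['frame'][y0:y0+h,x0:x0+w]; c=cv2.convertScaleAbs(c,alpha=1.5)
    c=cv2.resize(c,None,fx=k,fy=k,interpolation=cv2.INTER_CUBIC)
    for i in range(0,w,10): cv2.putText(c,str(x0+i),(i*k,8),0,.3,(255,0,0)); cv2.line(c,(i*k,0),(i*k,4),(255,0,0))
    for i in range(0,h,10): cv2.putText(c,str(y0+i),(0,i*k+4),0,.3,(255,0,0))
    save(c,o)
E
python3 -c "
from h import *
g=wrist('w3'); print(proj(g,g['Tw'],[[.548,-.117,.103],[.552,-.113,0]]))
crop('w3',220,100,200,150,4,'e.png')
print(observe()['position'],observe()['tool_rot'])
"
```

```text
4.425 [ 0.53256629 -0.11469944  0.20092251] [ 3.14134346e+00 -8.82845864e-04  2.03907282e-01] [0.36949049 0.56602553 0.947703  ] 0.08519886451460884
[[329.68326716 235.0462352 ]
 [323.67023027 198.04316349]]
[ 0.5325346  -0.1147644   0.20083285] [ 3.14136126e+00 -7.50062459e-04  2.03827204e-01]
```

View pics/w3.png

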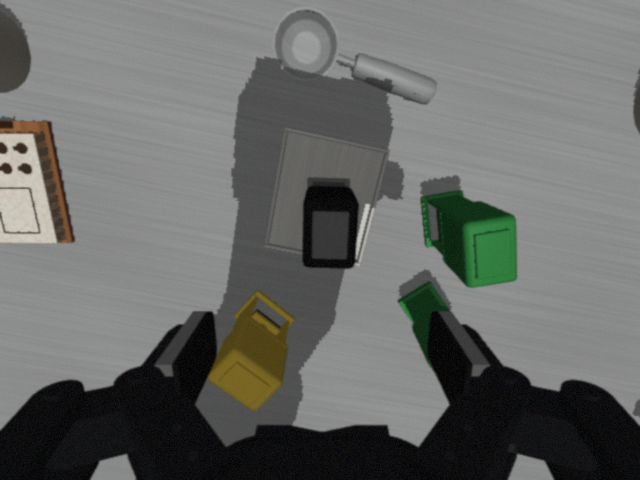

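View pics/e.png

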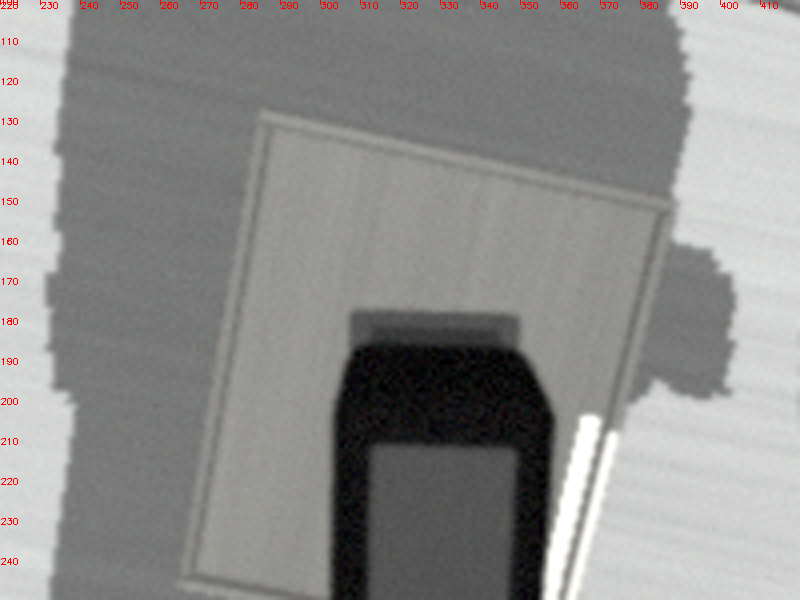

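```bash
python3 -c "
from h import *
ws=[]
for n,(x0,y0,x1,y1) in (('w1',(303,172,340,222)),('w3',(304,190,356,265))):
    g=pickle.load(open(n+'.pkl','rb')); f=cv2.cvtColor(g['frame'],cv2.COLOR_RGB2GRAY)
    m=np.zeros_like(f); m[y0:y1,x0:x1]=(f[y0:y1,x0:x1]>25)
    k,l,st,c=cv2.connectedComponentsWithStats(m); i=1+np.argmax(st[1:,4]); 
    cn=max(cv2.findContours((l==i).astype(np.uint8),0,2)[0],key=cv2.contourArea)
    print(n,st[i],c[i],cv2.minAreaRect(cn)); ws.append((g,np.array(cv2.minAreaRect(cn)[0])))
x,r=tri(ws); print(x,r)
for g,p in ws: print(onz(g,g['Tw'],p,.103))
"
```

```text
w1 [307 182  28  37 944] [320.66207627 200.27224576] ((320.5566101074219, 200.4240264892578), (26.91012191772461, 36.00279998779297), 3.012787342071533)
w3 [ 311  210   39   50 1788] [329.73210291 234.62527964] ((329.694091796875, 234.84141540527344), (37.75890350341797, 49.08240509033203), 2.385944128036499)
[ 0.54766824 -0.1170496   0.10140731] [array([ 0.1, -0. ]), array([-0.1,  0. ])]
[ 0.54792591 -0.11693721  0.103     ]
[ 0.54812871 -0.11697911  0.103     ]
```

```bash
python3 -c "
from h import *
for n,(x0,y0,x1,y1) in (('w1',(303,172,340,222)),('w3',(304,190,356,265))):
    g=pickle.load(open(n+'.pkl','rb')); f=cv2.cvtColor(g['frame'],cv2.COLOR_RGB2GRAY)
    m=np.zeros_like(f); m[y0:y1,x0:x1]=(f[y0:y1,x0:x1]>25)
    ys,xs=np.nonzero(cv2.morphologyEx(m,cv2.MORPH_OPEN,np.ones((5,5))))
    P=np.array([onz(g,g['Tw'],p,.103)[:2] for p in zip(xs,ys)])
    print(n,cv2.minAreaRect((P*1000).astype(np.float32)))
    C=np.cov(P.T); w,v=np.linalg.eigh(C); print(np.arctan2(v[1,1],v[0,1]))
crop('w3',295,175,70,100,6,'f.png')
"
```

```text
w1 ((547.7152709960938, -117.33404541015625), (30.49336051940918, 22.251794815063477), 11.020299911499023)
-2.958993707549061
w3 ((547.866943359375, -117.07191467285156), (30.904756546020508, 22.466739654541016), 9.93506145477295)
-2.9562679899608555
```

View pics/f.png

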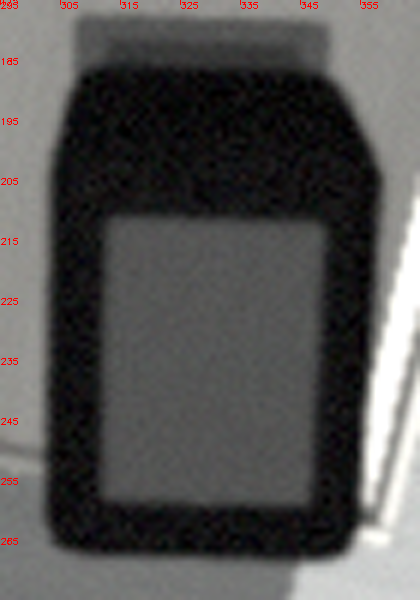

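Request:
{"op": "move_arm", "data": {"motion": [[[15, -2, -20], [0, 0, -0.02]], [[15, -2, -50], [0, 0, -0.02]], [[15, -2, -75], [0, 0, -0.02]], [[15, -2, -75], [0, 0, -0.02]], [[15, -2, -75], [0, 0, -0.02]], [[15, -2, -75], [0, 0, -0.02]]], "jaw": 60, "grip_force": 60}}

```text
clock: 5.22
position: [0.5479, -0.1174, 0.1265]
tool_rot: [3.141, -0.002, 0.183]
force: [0.2, 0.1, -0.1]
grip_width: 0.0601
```

```bash
python3 -c "
from h import *
g=wrist('w4'); g=grab_frame('scene'); save(cv2.resize(g['frame'][150:330,180:380],None,fx=3,fy=3,interpolation=cv2.INTER_CUBIC),'s4.png')
"
```

```text
5.225 [ 0.54792702 -0.11744333  0.12646933] [ 3.14101165e+00 -1.59751062e-03  1.82752417e-01] [ 0.18339399  0.08975757 -0.07519451] 0.060080835140937996
```

View pics/w4.png

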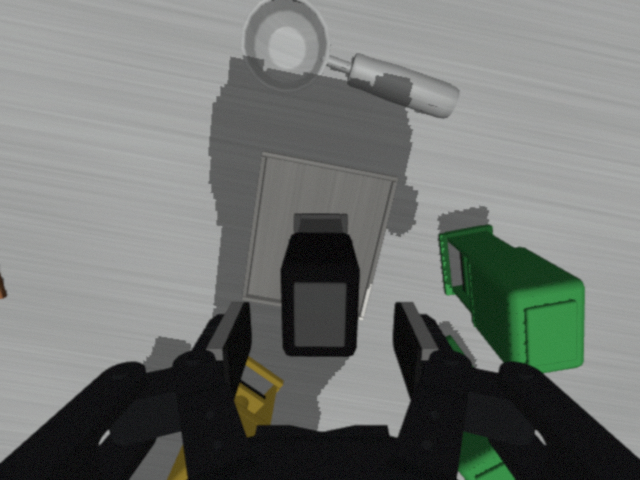

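View pics/s4.png

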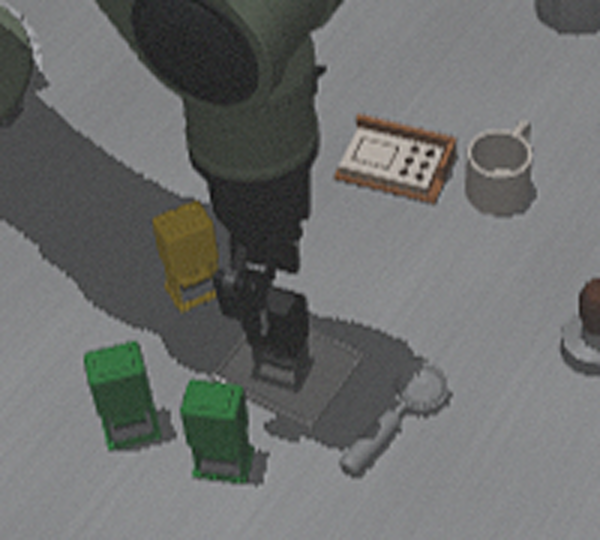

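The black cap (319,310) sits centred between the fingers and the neighbours are clear. I'll descend and grip.

Request:
{"op": "move_arm", "data": {"motion": [[[0, 0, -20], [0, 0, 0]], [[0, 0, -39], [0, 0, 0]], [[0, 0, -39], [0, 0, 0]], [[0, 0, -39], [0, 0, 0]], [[0, 0, -39], [0, 0, 0]]]}}

```text
clock: 5.95
position: [0.5478, -0.1175, 0.0872]
tool_rot: [3.141, -0.001, 0.183]
force: [0.3, 0.1, 1.1]
grip_width: 0.0599
```

Request:
{"op": "move_arm", "data": {"motion": [[[0, 0, 0], [0, 0, 0]], [[0, 0, 0], [0, 0, 0]], [[0, 0, 0], [0, 0, 0]], [[0, 0, 0], [0, 0, 0]], [[0, 0, 0], [0, 0, 0]]], "jaw": 28, "grip_force": 70}}

```text
clock: 6.58
position: [0.5475, -0.1174, 0.0863]
tool_rot: [3.142, -0.0, 0.183]
force: [1.1, -1.1, 0.9]
grip_width: 0.0333
```

```bash
python3 -c "
from h import *
g=wrist('w5')"
```

```text
6.575 [ 0.54746777 -0.11744094  0.08631259] [ 3.14153874e+00 -1.86837332e-04  1.82706242e-01] [ 1.14322581 -1.1009651   0.92170844] 0.033264529193896976
```

View pics/w5.png

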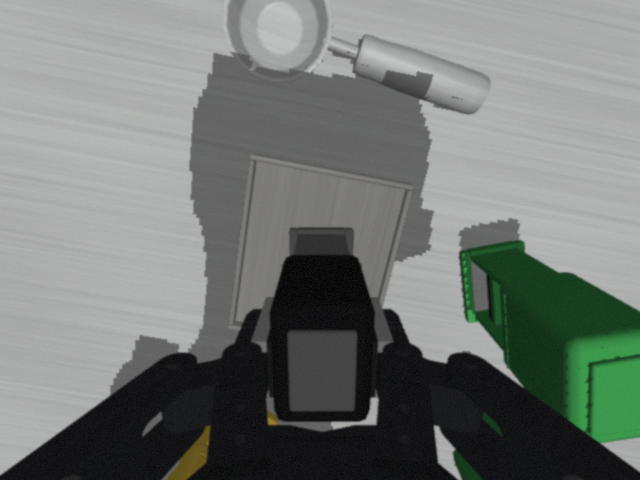

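Request:
{"op": "move_arm", "data": {"motion": [[[0, 0, 30], [0, 0, 0]], [[0, 0, 85], [0, 0, 0]], [[-10, 40, 114], [0, 0, 0.02]], [[-35, 95, 114], [0, 0, 0.02]], [[-60, 150, 114], [0, 0, 0.02]], [[-85, 205, 114], [0, 0, 0.02]], [[-105, 245, 104], [0, 0, 0.02]], [[-105, 245, 94], [0, 0, 0.02]], [[-105, 245, 94], [0, 0, 0.02]], [[-105, 245, 94], [0, 0, 0.02]], [[-105, 245, 94], [0, 0, 0.02]]]}}

```text
clock: 8.0
position: [0.4428, 0.1269, 0.1805]
tool_rot: [3.142, -0.0, 0.201]
force: [0.3, 0.4, -0.3]
grip_width: 0.0334
```

```bash
python3 -c "
from h import *
g=wrist('w6')"
```

```text
8.0 [0.44276666 0.12688612 0.18051325] [ 3.14153417e+00 -2.93331958e-04  2.01216383e-01] [ 0.25872454  0.41722733 -0.30782773] 0.033368856308759805
```

View pics/w6.png

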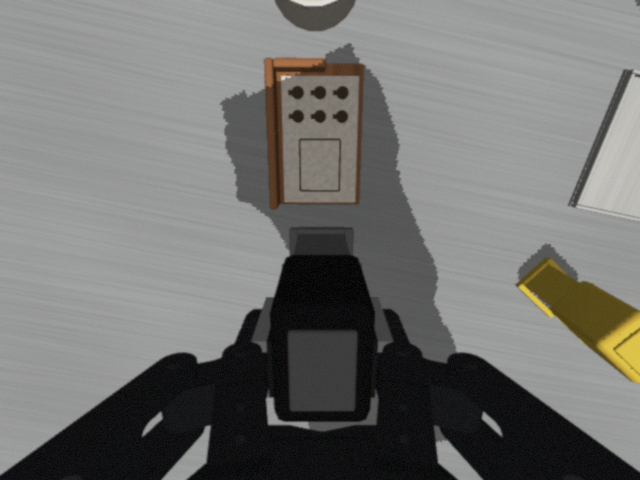

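```bash
python3 -c "
from h import *
crop('w6',260,50,110,165,4,'g.png'); crop('w6',270,215,100,60,7,'h.png')"
```

```text
(no output)
```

View pics/g.png

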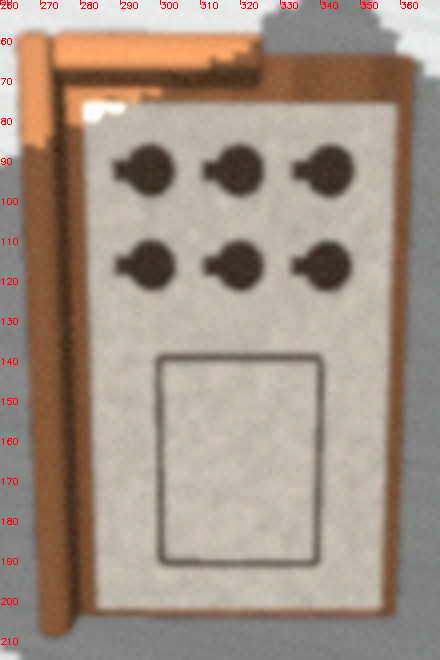

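View pics/h.png

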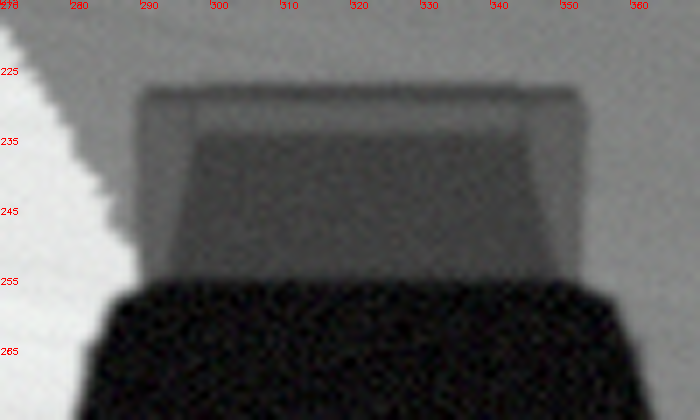

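```bash
python3 -c "
from h import *
g=pickle.load(open('w6.pkl','rb')); s=g['s']; T=g['Tw']
R=Ro.from_euler('xyz',s['tool_rot']).as_matrix()
c=np.array([(157,356),(322,356),(319,564),(160,564)])/4+[260,50]-.375
for z in (.013,.0155,.018):
    Q=np.array([onz(g,T,p,z) for p in c]); xs=((Q[0]-Q[3])+(Q[1]-Q[2]))/2; ys=((Q[0]-Q[1])+(Q[3]-Q[2]))/2
    print(z,Q.mean(0).round(4),np.linalg.norm(xs),np.linalg.norm(ys),np.arctan2(xs[1],xs[0]),np.arctan2(-ys[0],ys[1]))
w2=pickle.load(open('w2.pkl','rb'));w1=pickle.load(open('w1.pkl','rb'))
a=np.array([(201,346),(357,331),(376,523),(229,541)])/5+[245,100]-.4
b=np.array([(219,309),(359,309),(389,484),(253,483)])/5+[20,110]-.4
print(tri([(g,c.mean(0)),(w2,a.mean(0)),(w1,b.mean(0))]))
zf=s['position'][2]-.0833
for r,z in ((227.1,zf),(228.7,zf+.006)):
  for u in (289.9,352.5):
    P=onz(g,T,(u,r),z); print('foot',R.T@(P-s['position']))
"
```

```text
0.013 [0.492  0.1382 0.013 ] 0.03897858332506229 0.030970448060182586 0.2007722673604981 0.20257847550297933
0.0155 [0.4922 0.1382 0.0155] 0.038636460728672085 0.030698614422378066 0.20077226736049783 0.20257847550297967
0.018 [0.4924 0.1382 0.018 ] 0.038294338132281835 0.03042678078457354 0.2007722673604977 0.20257847550298005
(array([0.49239242, 0.13814405, 0.01630349]), [array([0.1, 0.4]), array([-0.1,  0.1]), array([-0.1, -0.4])])
foot [ 0.02334837 -0.01758131  0.08330582]
foot [0.02339338 0.01791643 0.08330791]
foot [ 0.02399513 -0.01706861  0.07730604]
foot [0.02403876 0.01741416 0.07730807]
```

Request:
{"op": "move_arm", "data": {"motion": [[[25, 6, -10], [0, 0, 0]], [[49, 11, -30], [0, 0, 0]], [[49, 11, -55], [0, 0, 0]], [[49, 11, -70], [0, 0, 0]], [[49, 11, -70], [0, 0, 0]], [[49, 11, -70], [0, 0, 0]], [[49, 11, -70], [0, 0, 0]]], "grip_force": 90}}

```text
clock: 8.93
position: [0.4917, 0.1387, 0.1111]
tool_rot: [-3.141, -0.001, 0.203]
force: [0.1, -0.3, -1.5]
grip_width: 0.0329
```

```bash
python3 -c "
from h import *
g=wrist('w7'); t=grab_frame('scene'); save(cv2.resize(t['frame'][140:260,250:400],None,fx=5,fy=5,interpolation=cv2.INTER_CUBIC),'s7.png')
for i in range(3):
  grab_frame('top'); s=observe(); print(s['position'],s['force'])"
```

```text
8.925 [0.49172954 0.13865944 0.11110178] [-3.14149253e+00 -1.27520338e-03  2.02658890e-01] [ 0.1484145  -0.28537876 -1.47658497] 0.03291311573272333
[0.49158403 0.13865129 0.1107696 ] [-0.10060726 -0.1273931  -1.28693638]
[0.49150982 0.13863085 0.11064584] [-0.39402933 -0.58070552 -1.52846811]
[0.49147193 0.13860023 0.11053292] [-0.15286518  0.9204976  -1.79565046]
```

View pics/w7.png

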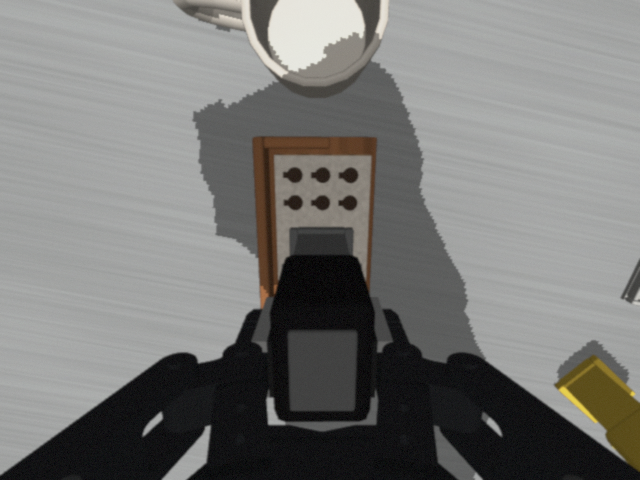

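View pics/s7.png

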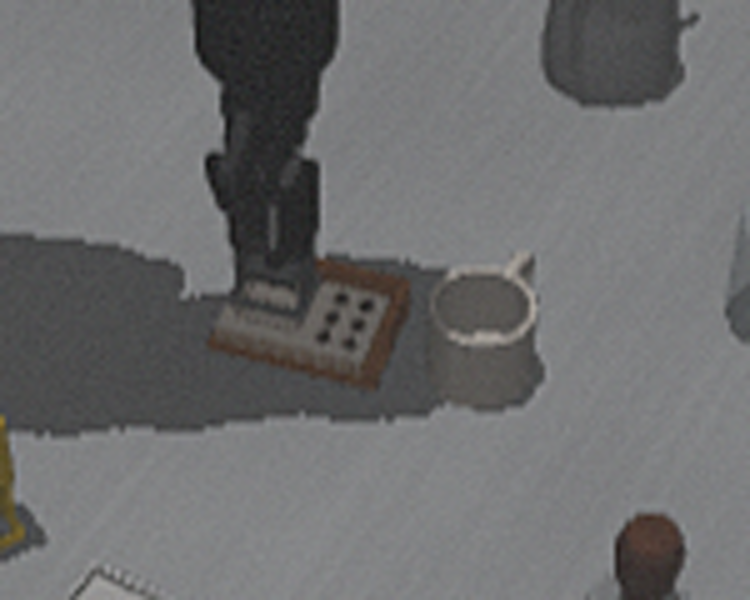

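Request:
{"op": "move_arm", "data": {"motion": [[[0, -0.5, -4], [0, 0, 0]], [[0, -0.5, -8], [0, 0, 0]], [[0, -0.5, -8], [0, 0, 0]], [[0, -0.5, -8], [0, 0, 0]]]}}

```text
clock: 9.68
position: [0.4914, 0.1381, 0.1022]
tool_rot: [-3.142, 0.0, 0.203]
force: [-0.1, 0.1, -1.6]
grip_width: 0.0331
```

Request:
{"op": "move_arm", "data": {"motion": [[[0, 0, -3], [0, 0, 0]], [[0, 0, -6], [0, 0, 0]], [[0, 0, -9], [0, 0, 0]], [[0, 0, -9], [0, 0, 0]], [[0, 0, -9], [0, 0, 0]]]}}

```text
clock: 10.3
position: [0.4914, 0.1382, 0.0934]
tool_rot: [-3.141, -0.0, 0.203]
force: [0.4, 0.5, 1.1]
grip_width: 0.033
```

Request:
{"op": "move_arm", "data": {"motion": [[[0, 0, -3], [0, 0, 0]], [[0, 0, -6], [0, 0, 0]], [[0, 0, -8], [0, 0, 0]], [[0, 0, -8], [0, 0, 0]], [[0, 0, -8], [0, 0, 0]]]}}

```text
clock: 10.92
position: [0.4914, 0.1382, 0.0853]
tool_rot: [-3.141, -0.0, 0.203]
force: [0.4, 1.4, 1.8]
grip_width: 0.0332
```

Request:
{"op": "move_arm", "data": {"motion": [[[0, 0, -1.5], [0, 0, 0]], [[0, 0, -3], [0, 0, 0]], [[0, 0, -4], [0, 0, 0]], [[0, 0, -4], [0, 0, 0]]]}}

```text
clock: 11.42
position: [0.4915, 0.1382, 0.0814]
tool_rot: [-3.142, -0.0, 0.203]
force: [-0.2, 2.0, 8.3]
grip_width: 0.033
```

Request:
{"op": "move_arm", "data": {"motion": [[[0, 0, -0.5], [0, 0, 0]], [[0, 0, -1], [0, 0, 0]], [[0, 0, -1], [0, 0, 0]]]}}

```text
clock: 11.8
position: [0.4914, 0.1382, 0.0804]
tool_rot: [-3.141, -0.0, 0.203]
force: [-1.1, 1.5, 8.9]
grip_width: 0.033
```

Request:
{"op": "move_arm", "data": {"motion": [[[0, 0, -0.4], [0, 0, 0]], [[0, 0, -0.4], [0, 0, 0]]]}}

```text
clock: 12.05
position: [0.4915, 0.1382, 0.0801]
tool_rot: [-3.142, -0.0, 0.203]
force: [-0.1, 1.0, 9.1]
grip_width: 0.0329
```

Request:
{"op": "move_arm", "data": {"motion": [[[0, 0, -0.3], [0, 0, 0]], [[0, 0, -0.3], [0, 0, 0]]]}}

```text
clock: 12.3
position: [0.4915, 0.1382, 0.0799]
tool_rot: [-3.142, -0.0, 0.203]
force: [-1.9, 1.6, 11.3]
grip_width: 0.033
```

Request:
{"op": "move_arm", "data": {"motion": [[[0, 0, -0.2], [0, 0, 0]], [[0, 0, -0.2], [0, 0, 0]]]}}

```text
clock: 12.55
position: [0.4914, 0.1382, 0.0798]
tool_rot: [-3.142, -0.0, 0.203]
force: [-3.8, 1.0, 14.8]
grip_width: 0.0332
```

```bash
python3 -c "
from h import *
for i in range(4):
  grab_frame('top'); s=observe(); print(s['clock'],s['position'],s['force'])"
```

```text
12.6 [0.49146896 0.13824801 0.07982081] [-2.41424131  1.78220863 15.21879514]
12.65 [0.49146056 0.13824147 0.07981711] [-2.21376304  0.93764054 15.34167249]
12.7 [0.4914532  0.1382217  0.07980515] [-2.47656188  1.41207543 15.89145111]
12.75 [0.49145705 0.13822923 0.0797999 ] [-2.85163802  1.79454614 15.83602969]
```

Request:
{"op": "move_arm", "data": {"motion": [[[0, 0, 0.1], [0, 0, 0]], [[0, 0, 0.1], [0, 0, 0]], [[0, 0, 0.1], [0, 0, 0]], [[0, 0, 0.1], [0, 0, 0]]]}}

```text
clock: 13.25
position: [0.4914, 0.1382, 0.0798]
tool_rot: [-3.142, -0.0, 0.203]
force: [-2.4, 0.8, 14.1]
grip_width: 0.0334
```

Held at about 15 N on the hard stop. Now letting the handle up and lifting off.

Request:
{"op": "move_arm", "data": {"motion": [[[0, 0, 3], [0, 0, 0]], [[0, 0, 7], [0, 0, 0]], [[0, 0, 12], [0, 0, 0]], [[0, 0, 18], [0, 0, 0]], [[0, 0, 24], [0, 0, 0]], [[0, 0, 35], [0, 0, 0]], [[0, 0, 60], [0, 0, 0]], [[0, 0, 90], [0, 0, 0]], [[0, 0, 100], [0, 0, 0]], [[0, 0, 100], [0, 0, 0]], [[0, 0, 100], [0, 0, 0]]]}}

```text
clock: 14.62
position: [0.4909, 0.1379, 0.1786]
tool_rot: [3.141, 0.001, 0.203]
force: [-0.2, -0.3, -2.1]
grip_width: 0.0335
```

```bash
python3 -c "
from h import *
g=wrist('w8'); crop('w8',220,200,200,150,4,'i.png')"
```

```text
14.625 [0.49091843 0.13792108 0.17861088] [3.14145490e+00 1.36464109e-03 2.02792545e-01] [-0.16740275 -0.25063036 -2.09011656] 0.033537315121486874
```

View pics/w8.png

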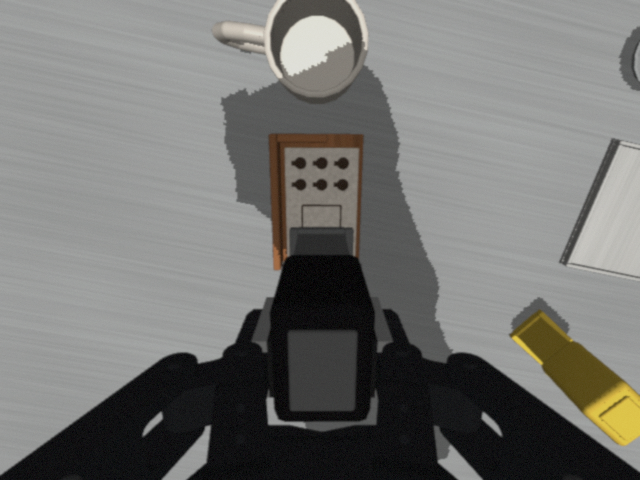

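Request:
{"op": "move_arm", "data": {"motion": [[[-30, -6, 10], [0, 0, 0]], [[-55, -11, 10], [0, 0, 0]], [[-55, -11, 10], [0, 0, 0]], [[-55, -11, 10], [0, 0, 0]]]}}

```text
clock: 15.18
position: [0.4368, 0.1272, 0.1892]
tool_rot: [-3.141, 0.0, 0.203]
force: [-0.4, -0.6, -2.4]
grip_width: 0.0332
```

```bash
python3 -c "
from h import *
g=wrist('w9'); crop('w9',260,50,120,200,3,'j.png')"
```

```text
15.175 [0.43683678 0.12724555 0.18921532] [-3.14145985e+00  9.11487102e-05  2.02729369e-01] [-0.39143609 -0.58704277 -2.38380988] 0.033209991691505916
```

View pics/j.png

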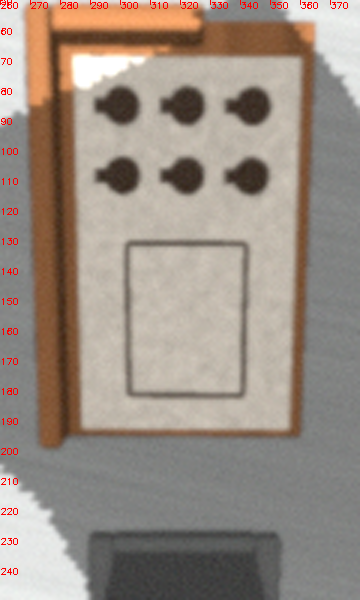

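Request:
{"op": "move_arm", "data": {"motion": [[[20, -30, 20], [0, 0, 0]], [[50, -85, 30], [0, 0, -0.02]], [[80, -140, 30], [0, 0, -0.02]], [[100, -195, 30], [0, 0, -0.02]], [[115, -240, 20], [0, 0, -0.02]], [[115, -240, -20], [0, 0, -0.02]], [[115, -240, -60], [0, 0, -0.02]], [[115, -240, -75], [0, 0, -0.02]], [[115, -240, -75], [0, 0, -0.02]], [[115, -240, -75], [0, 0, -0.02]], [[115, -240, -75], [0, 0, -0.02]]]}}

```text
clock: 16.6
position: [0.552, -0.113, 0.1157]
tool_rot: [3.141, -0.002, 0.183]
force: [0.9, 0.3, -1.5]
grip_width: 0.033
```

```bash
python3 -c "
from h import *
g=wrist('w10'); print(proj(g,g['Tw'],[[.552,-.113,0]]))"
```

```text
16.6 [ 0.5520343  -0.11298426  0.11571869] [ 3.14090661e+00 -1.77753545e-03  1.82777569e-01] [ 0.8605336   0.26076496 -1.54781367] 0.03302948480791678
[[320.82881124 249.07704728]]
```

View pics/w10.png

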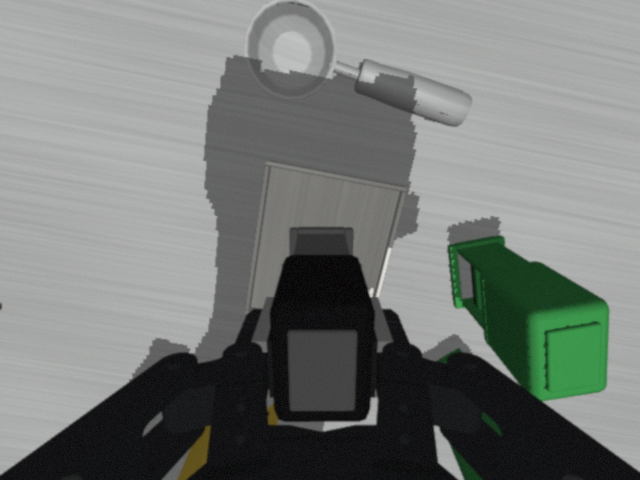

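The stamp hangs over the tray with the foot at (321,240), inside the rim. Lowering it now.

Request:
{"op": "move_arm", "data": {"motion": [[[0, 0, -12], [0, 0, 0]], [[0, 0, -22], [0, 0, 0]], [[0, 0, -26], [0, 0, 0]], [[0, 0, -26], [0, 0, 0]], [[0, 0, -26], [0, 0, 0]]]}}

```text
clock: 17.27
position: [0.5515, -0.1129, 0.0886]
tool_rot: [3.142, -0.0, 0.183]
force: [0.2, -0.2, -1.6]
grip_width: 0.0333
```

Request:
{"op": "move_arm", "data": {"motion": [[[0, 0, -1], [0, 0, 0]], [[0, 0, -2], [0, 0, 0]], [[0, 0, -2], [0, 0, 0]], [[0, 0, -2], [0, 0, 0]]]}}

```text
clock: 17.77
position: [0.5515, -0.1129, 0.0866]
tool_rot: [3.142, -0.0, 0.183]
force: [0.3, -0.6, -0.2]
grip_width: 0.033
```

Request:
{"op": "move_arm", "data": {"motion": [[[0, 0, -0.2], [0, 0, 0]], [[0, 0, -0.2], [0, 0, 0]], [[0, 0, -0.2], [0, 0, 0]], [[0, 0, -0.2], [0, 0, 0]], [[0, 0, -0.2], [0, 0, 0]]], "jaw": 58}}

```text
clock: 18.4
position: [0.5514, -0.1129, 0.0863]
tool_rot: [-3.142, -0.0, 0.183]
force: [0.3, 0.3, 0.2]
grip_width: 0.0579
```

Request:
{"op": "move_arm", "data": {"motion": [[[0, 0, 15], [0, 0, 0]], [[0, 0, 50], [0, 0, 0]], [[0, 0, 100], [0, 0, 0]], [[-20, 0, 130], [0, 0, 0]], [[-20, 0, 130], [0, 0, 0]], [[-20, 0, 130], [0, 0, 0]], [[-20, 0, 130], [0, 0, 0]]]}}

```text
clock: 19.27
position: [0.5313, -0.1128, 0.2156]
tool_rot: [-3.141, 0.001, 0.183]
force: [-0.9, -1.1, 0.7]
grip_width: 0.0578
```

```bash
python3 -c "
from h import *
g=wrist('w11'); t=grab_frame('scene'); save(cv2.resize(t['frame'][180:320,190:340],None,fx=4,fy=4,interpolation=cv2.INTER_CUBIC),'s11.png')"
```

```text
19.275 [ 0.53131725 -0.11276859  0.21559256] [-3.14104336e+00  1.05249023e-03  1.82911570e-01] [-0.865873   -1.0571983   0.74859284] 0.05777010439392072
```

View pics/w11.png

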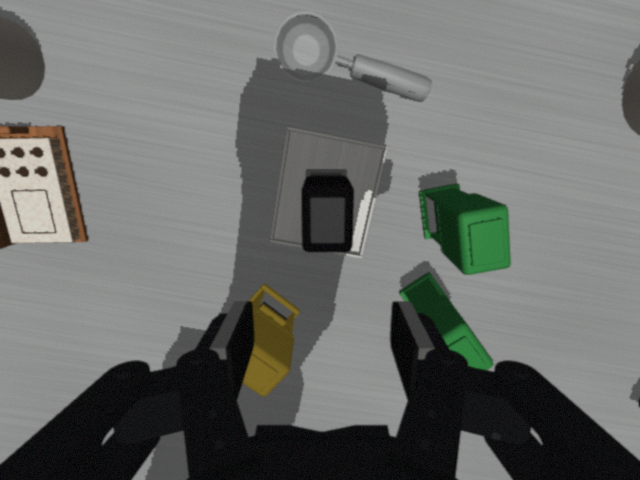

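View pics/s11.png

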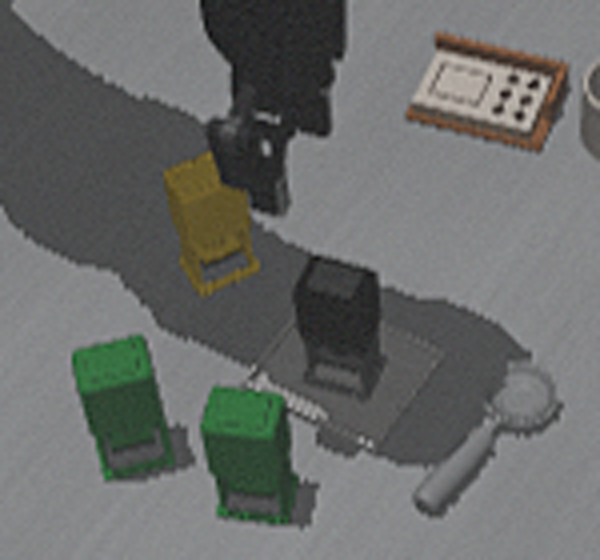

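The stamp stands upright in its tray with the cap fully up (wrist view 327,215), released and with the gripper well clear. The spoon, cups and the look-alikes have not moved. Handing in.

```bash
python3 -c "
from workcell import *
print(job_done(), observe()['clock'])"
```

```text
the job is handed in; nothing more can be done
the job is handed in; nothing more can be done
```

The stamp was pressed in the empty frame, returned to its tray and released, and the job was handed in at about 19.3 s of the 64 s allowed. No verdict is reported, so success rests on the checks below.

- **Picking the stamp:** I took the black stamp in the metal tray. The green and yellow ones standing on the bare counter are look-alikes. Two wrist views put its top at 101 mm, against 103 mm expected.
- **Lining up:** Three wrist views put the frame centre at (0.492, 0.138), with the card top about 16 mm up. I set the stamp over it within about 1 mm and 0.01 rad by calculation.
- **Pressing:** The force passed the soft spring travel and the first stop, then rose steeply at the hard stop. I held there at about 13–17 N above the hanging weight for roughly 1 s, then let the handle up and lifted off. The stamp had not shifted in the grip.
- **Last checks:** The final pictures show the stamp upright inside the tray with its cap up. The jaws are open and well clear, and the spoon and the cups in view look unmoved.
- **What I could not confirm:** No printed mark showed on the card afterwards. Placement and pressing therefore rest on the pose and force readings alone.

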